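Wind a clock movement and hold the beat pick-up on its back plate

ROBOT

A 7-joint arm with a two-finger parallel gripper is mounted at the origin on a cart in front of the work surface, level with it; the furniture and walls round the work are solid. World frame = base frame: x ahead of the robot, y to its left, z up, the work surface at z = 0. Lengths are in m, angles in rad, forces in N, time in s.
With the tool pointing down it reaches from about 0.4 to 0.875 m from the base axis. Payload 6.5 kg.
Tool frame: the origin (TCP) lies between the finger pads; the fingertips stand 25 mm ahead of it and the grasp point (between the pads) lies 6 mm ahead of it; z points along the fingers, y is the line along which they close (so a half turn about z gives the same grasp; the last joint's range is limited). The gripper opens to 88 mm and grips with 3 to 60 N. Pads are 18 mm wide; open, the fingers measure 123 mm over their backs; the gripper's body (75 mm by 187 mm) begins 45 mm behind the grasp point.
Start: joints at [-1.176, 0.536, -0.004, 1.538, 0.003, 1.067, -0.071], TCP at [0.289, 0.582, 0.264] pointing down, gripper open.
Joint ranges: [-2.7, 2.7], [-0.37, 2.16], [-1.27, 1.26], [0.24, 2.4], [-1.31, 4.45], [0.19, 1.91], [-2.76, 2.76]. Speed limits (rad/s): [2.39, 2.39, 3.14, 3.14, 3.14, 3.14, 3.14].

INTERFACE

Orientations are given as a rotation vector (axis times angle).
In Python, from station import sensors, eyes, arm gives the robot as it stands. The module is installed in compiled form; this text tells all that it offers.
- The arm moves only by the shell command python3 -m handwheel 'ROWS' [FORCE]. ROWS is JSON, a list of rows, each an object with "delta_rot": the turn, a rotation vector about the tool's x, y, z in rad, a list of three; "delta_pos": the shift along the tool's x, y, z in mm, a list of three; "fingers": the finger opening in mm, from 0 to 88.1. A call has 1 to 10 rows; each row is the pose to reach, as a shift and turn from the pose commanded when the call began, along the tool's axes at that moment; what a row does not reach only later rows make up. A row lasts 1/8 s, in which the tool goes at most 62.5 mm and 10.7 degrees, less where a joint would pass 70% of its speed; a pose out of reach is approached as far as the arm can. A call with a gripper value outside its range is refused whole. The fingers move at their own pace and stop on an object; FORCE is the grip in N (left out, the last holds). Time passes only in rows, so rows that repeat a pose let the fingers close. It gives the time, the measured TCP pose, the force, the opening and the grip force at its end, in the units of the state.
- sensors.sense(): the state, without advancing time (a new reading comes with each control period).
- eyes.snapshot(name): name is "scene" or "top" or "wrist"; returns (picture, depth): 384x512x3 uint8, blue, green, red; 384x512 float32, m along the optical axis (not along the pixel's ray), 0 where there is no reading.
- eyes.get_calibration(name): a dict with "fx", "fy", "cx", "cy" (pixels), "D" ([k1, k2, p1, p2, k3] as OpenCV has them; the pictures are not rectified), "origin" and "attitude" of the camera in the world; the wrist camera has in their place "tool_from_camera" (4x4, takes a point from camera to tool coordinates, whose origin is the TCP and whose axes are the flange's). Camera axes: x right, y down, z forward; pixel columns grow to the right and rows downward; lengths in m; the calibration is good to about 2 mm. A picture is of the moment at which its call begins: read the wrist's pose just before it. get_calibration takes no time and is no camera call.
- arm.job_done(): hands the job in; it is judged then, once.
Trained networks look in the newest picture that a camera, given by its name, has taken for a name from the list of things; names that differ only in an ending like _2 or _b are one class to them, and where a whole thing is asked for, a point or a joint stands for the part that bears it (a point fixed in the world has none). Each returns a list of dicts, best first, with "score" (0 to 1); they miss things now and then, are a little off and sometimes report something else, mostly with a low value. They report only what shows in the picture. A call takes as long as a camera call. They do not tell look-alikes from the thing itself.
- eyes.outline_of(label, camera): "mask" (384x512 bool, what is visible of it) and "at" ([row, column] in pixels, amid what is visible of it).
The state is a dict: "clock": time; "qpos": joint angles; "qvel": joint speeds; "tau": joint torques, N m; "tool_pos": TCP position; "eef_rot": TCP orientation; "contact_force": force on the tool from outside, world axes, zero at the start; "moment": the same for the moment, N m; "finger_gap": finger opening in m; "finger_force": force on a finger pad.
Only numpy, scipy, OpenCV 4.12 (cv2) and the standard library are available. Lean on these libraries where they do the work, as an engineer would, in place of code of your own. Each camera call takes 0.05 s, during which the arm holds its last target. There are 200 camera calls.

TASK

The clock movement in the tilting stand has nearly run down: wind its butterfly key clockwise, a part turn at a time, until it is fully wound and comes to its stop. Then take the blue beat pick-up pen out of its socket and listen to the movement: hold the pen square to the back plate with its sprung tip on the red dot, pressed lightly so that the tip is pushed about half way in. Finish while still holding the pen there, without having knocked the other things on the bench about.

Things in the scene. Friction and masses are not known exactly. Their poses are not given: they have to be found in the camera images.
- clock_stand: dark steel stand, base 112 x 124 mm and 12 mm thick, fixed to the worktop, with two grey uprights (108 mm apart along its y) that carry the movement in trunnions 74 mm above the worktop; black clamp knobs stand 72 mm out to either side. Origin: on the worktop under the middle of the base; y: along the trunnion axis; x: away from the robot when it faces it
- movement: brass clock movement, two plates 92 mm (its x) x 78 mm (its y), 34 mm apart over all, locked in the stand at a lean of 0.14 to 0.42 rad towards the stand's -x side; it stays so. Origin: on the trunnion axis in the middle of the movement; z: square out of the back plate, up and towards the stand's front; the back plate's upper face lies at z = +17 mm of this frame. Screws, click and balance cock stand up to 10 mm above the face
- key_bow (a point): middle of the bow of the brass butterfly winding key on the movement's back plate: on the key's axis, 33 mm above the plate's face; turns with the key. z: along the key's axis, square out of the plate; x: along the bow's width (36 mm); y: across its thickness of 9 mm (grip it so). The bow reaches from 22 to 43 mm above the plate; below it a shank of 7.6 mm diameter and at the plate a ratchet wheel of 27 mm diameter, 4 mm high
- key (a joint): turn of the key, rad: 0 run down, 3.40 at the stop, fully wound; it grows clockwise as seen looking at the back plate. It starts at 0.6 to 1.8. A spring of 0.02 to 0.06 N m pulls it back, but a ratchet with 12 teeth (0.52 rad apart) holds it: let go between two teeth it falls back, at most to the last one. The last tooth clicks in less than 0.1 rad before the stop and then holds the key at about 3.2 to 3.3
- spot (a point): centre of the red dot, 10 mm across, on the back plate's face; z: square out of the plate (axes as movement). It lies 52 mm from the key's axis
- pickup_pen: pick-up pen, 110 mm long, 65 g, standing loose tip down in its socket. Origin: at the tip's end when the tip is fully out; z: along the pen, away from the tip. Bare metal nose of 14 mm diameter below, dark collar of 20 mm diameter from 44 to 52 mm, blue grip of 15 mm diameter from 52 to 110 mm
- pen_grip (a point): on the pen's axis, 78 mm from its tip: where to grip the pen, from above; axes as pickup_pen
- tip_end (a point): end of the pen's steel tip (4 mm diameter, round); moves with the tip
- pen_tip (a joint): how far the sprung tip is pushed into the pen, m: 0 fully out, 0.006 fully in. It takes about 0.7 N to start and 2.8 N fully in
- pen_socket: black upright tube, outside diameter 25 mm, on a round steel foot of 64 mm diameter, fixed; the pen hangs in it by its collar on the rim, 56 mm above the worktop; 44 mm of the pen are inside, 0.001 m of play all round. Origin: on the worktop under the tube
- brass_block: bystander: brass block 30 x 50 x 20 mm
- screwdriver: bystander: fine pale screwdriver, 112 mm long
- loupe: bystander: folding loupe, 55 mm long
- flux_jar: bystander: jar with black lid, 54 mm diameter, 58 mm high
Not all that is in view belongs to the job. What is shaped like the pen_socket but brown is not meant.

How it is judged:
On the way, in this order (a step that is already met when the one before it is completed fails the run):
1. the key is fully wound, while the pen still stands in its socket (value of joint key above 3.1 rad and horizontal distance between pickup_pen and pen_socket below 0.01 m), for 0.2 s.
2. the pen is lifted out of its socket (height (world z) of pickup_pen above 0.06 m), for 0.1 s.
At the end, for the whole second after the job is handed in: the key is within 0.3 rad of its stop (held by the ratchet) and the hand holds the pen still with the tip's end within 5 mm of the red dot's centre, square to the plate within 0.14 rad (8 degrees), tip pushed in 1 to 5 mm, contact force 0.4 to 5 N (value of joint key above 3.1 rad and distance between tip_end and spot below 0.005 m and value of joint pen_tip between 0.001 and 0.005 m and angle between the z axis of pickup_pen and the z axis of movement, either way round below 0.14 rad and contact force between pickup_pen and movement between 0.4 and 5 N and contact force between the fingers and pickup_pen above 2 N and linear speed of pickup_pen below 0.02 m/s); the arm keeps its last pose, push and grip.
It fails at once if the pen is pressed hard on the movement (over 12 N) (contact force between pickup_pen and movement above 12 N).
It fails at once if a bystander is knocked away by more than 20 mm (distance of any of brass_block, screwdriver, loupe, flux_jar from where it was at the start of the episode above 0.02 m).
It also fails if it takes over 61 s, if anything falls off the work surface, if the arm or the gripper's body presses on something with over 40 N, if the wrist force passes 120 N, or if a joint passes its speed limit or range.

## Working session

There is one attempt and no reset: what is moved stays moved. The work goes in short steps, Python scripts to look and compute and a shell command to move; the robot and the scene stay as the last step left them, time stands still between calls to the robot, and variables do not carry over. Pictures are saved under pics/ and viewed, at most 10 in all, crops included, and the job is handed in when it is done.

```bash
mkdir -p pics; ls
cat > h.py <<'E'
import numpy as np, cv2
from scipy.spatial.transform import Rotation as R
from station import sensors, eyes, arm
def cam(name,s=None):
    c=eyes.get_calibration(name)
    K=np.array([[c['fx'],0,c['cx']],[0,c['fy'],c['cy']],[0,0,1.]]);D=np.array(c['D'],float)
    if name=='wrist':
        s=s or sensors.sense(); T=np.eye(4);T[:3,:3]=R.from_rotvec(s['eef_rot']).as_matrix();T[:3,3]=s['tool_pos'];T=T@np.array(c['tool_from_camera'])
    else:
        T=np.eye(4);a=np.array(c['attitude'],float);T[:3,:3]=a if a.shape==(3,3) else R.from_rotvec(a).as_matrix();T[:3,3]=c['origin']
    return K,D,T
def lift(px,z,C):  # px (N,2) col,row ; z depth
    K,D,T=C
    n=cv2.undistortPoints(np.array(px,float).reshape(-1,1,2),K,D).reshape(-1,2)
    p=np.c_[n,np.ones(len(n))]*np.array(z).reshape(-1,1)
    return p@T[:3,:3].T+T[:3,3]
def cloud(depth,C,mask=None):
    m=(depth>0)&(mask if mask is not None else True)
    r,c=np.nonzero(m); return lift(np.c_[c,r],depth[r,c],C),np.c_[r,c]
def proj(P,C):
    K,D,T=C; q=(np.atleast_2d(P)-T[:3,3])@T[:3,:3]
    return cv2.projectPoints(q,np.zeros(3),np.zeros(3),K,D)[0].reshape(-1,2)
E
python3 - <<'E'
from h import *
s=sensors.sense();print({k:np.round(v,3).tolist() for k,v in s.items()})
for n in('scene','top','wrist'):
    c=eyes.get_calibration(n);print(n,{k:np.round(v,3).tolist() for k,v in c.items()})
im=[]
for n in('scene','top'):
    p,d=eyes.snapshot(n);cv2.imwrite(f'pics/{n}0.png',p);np.save(n+'0.npy',d);C=cam(n)
    for l in('clock_stand','movement','key_bow','spot','pickup_pen','pen_socket','brass_block','screwdriver','loupe','flux_jar'):
        for o in eyes.outline_of(l,n)[:3]:
            m=o['mask'];P,_=cloud(d,C,m)
            print(n,l,round(o['score'],2),np.round(o['at']),m.sum(),np.round(np.median(P,0),3) if len(P) else None)
            np.save(f'm_{n}_{l}.npy',m) if not __import__('os').path.exists(f'm_{n}_{l}.npy') else 0
E
```

```text
pics
{'clock': 0.0, 'qpos': [-1.176, 0.537, -0.004, 1.539, 0.003, 1.067, -0.071], 'qvel': [-0.0, 0.001, 0.002, -0.001, 0.001, -0.003, -0.001], 'tau': [-0.001, -57.099, 0.99, -25.161, -0.056, 0.018, 0.0], 'tool_pos': [0.289, 0.582, 0.263], 'eef_rot': [-0.717, -3.058, 0.003], 'contact_force': [-0.154, -1.594, 0.876], 'moment': [0.006, 0.005, 0.042], 'finger_force': 0.0, 'finger_gap': 0.088}
scene {'fx': 479.959, 'fy': 479.959, 'cx': 247.463, 'cy': 192.066, 'D': [-0.034, 0.0, 0.0, 0.0, 0.0], 'origin': [-0.405, 0.937, 0.88], 'attitude': [-0.864, 2.29, -1.292]}
top {'fx': 487.182, 'fy': 487.182, 'cx': 256.115, 'cy': 193.406, 'D': [0.023, 0.0, 0.0, 0.0, 0.0], 'origin': [0.4, -0.005, 1.295], 'attitude': [-2.149, 2.203, -0.091]}
wrist {'fx': 280.22, 'fy': 280.22, 'cx': 255.628, 'cy': 194.897, 'D': [-0.047, 0.0, 0.0, 0.0, 0.0], 'tool_from_camera': [[-0.001, -0.949, -0.315, 0.081], [1.0, -0.0, -0.001, -0.0], [0.0, -0.315, 0.949, -0.12], [0.0, 0.0, 0.0, 1.0]]}
scene clock_stand 0.59 [182. 288.] 1143 [ 0.482 -0.222  0.057]
scene clock_stand 0.34 [172. 289.] 505 [ 0.48  -0.231  0.088]
scene movem
[... 444 characters left out ...]
76 0.323 0.046]
scene loupe 0.53 [189. 328.] 59 [ 0.399 -0.341  0.008]
top clock_stand 0.57 [192. 349.] 2062 [ 0.498 -0.236  0.088]
top movement 0.91 [197. 354.] 1454 [ 0.5   -0.243  0.092]
top spot 0.97 [192. 352.] 1420 [ 0.5   -0.243  0.092]
top pickup_pen 0.61 [196. 260.] 21 [ 0.495 -0.017  0.122]
top pickup_pen 0.38 [199. 355.] 89 [ 0.481 -0.237  0.127]
top pen_socket 0.94 [239. 238.] 453 [0.382 0.047 0.008]
top pen_socket 0.71 [202. 262.] 387 [ 0.495 -0.018  0.008]
top brass_block 0.77 [159. 341.] 230 [ 0.597 -0.226  0.02 ]
top screwdriver 0.68 [169. 384.] 103 [ 0.574 -0.34   0.008]
top loupe 0.5 [231. 388.] 183 [ 0.404 -0.345  0.011]
top flux_jar 0.6 [206. 133.] 451 [0.489 0.309 0.057]
```

Run:
```python
import cv2,numpy as np
a=cv2.imread('pics/top0.png')
b=cv2.resize(a[140:265,110:410],None,fx=2.66,fy=2.66,interpolation=cv2.INTER_CUBIC)
s=cv2.imread('pics/scene0.png')[140:280,150:350]
s=cv2.resize(s,None,fx=1.9,fy=1.9,interpolation=cv2.INTER_CUBIC)
o=np.zeros((b.shape[0]+s.shape[0],800,3),np.uint8);o[:b.shape[0],:b.shape[1]]=b[:,:800];o[b.shape[0]:,:s.shape[1]]=s
cv2.imwrite('pics/v1.png',o);print(o.shape)
```

```text
(598, 800, 3)
```

View pics/v1.png

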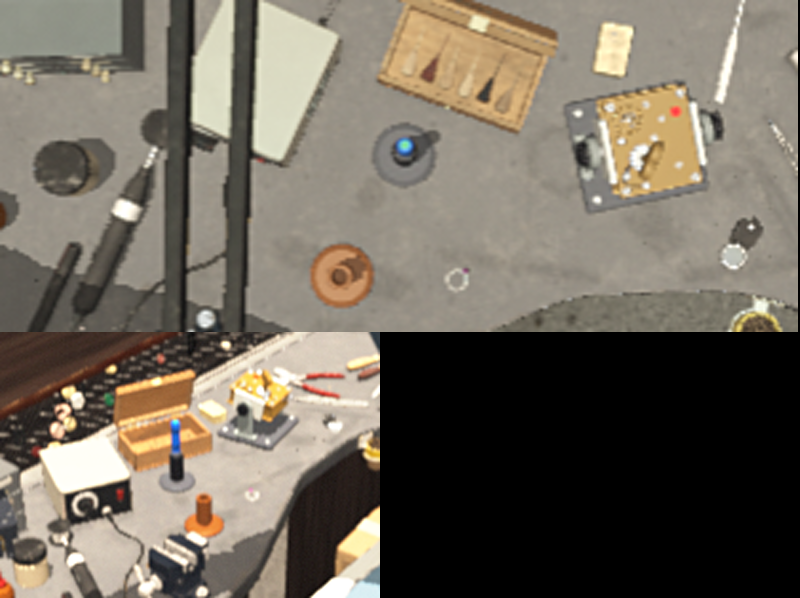

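The top view shows the movement at about col 352,row 195, with the key bow near (355,198) and the red dot near (364,182). The blue pen in its black socket is at (262,196). Two dark overhead bars sit at cols 178 and 200.

What could be mistaken for the targets:
- **Pen socket:** the black tube at top (262,202) is the one I want. The brown look-alike at (238,240) is not meant.
- **Pen:** the blue one at (260,196). The false hit at (355,199) is the key.
- **Brass block:** (341,159) rather than the scene hit at (166,261).

Run:
```python
from h import *
d=np.load('top0.npy');C=cam('top');P,rc=cloud(d,C)
for lo,hi in((0.13,0.2),(0.2,0.35),(.35,.6),(.6,1.2)):
    m=(P[:,2]>lo)&(P[:,2]<hi); 
    if m.sum(): print(lo,hi,m.sum(),np.round(np.percentile(P[m],[1,50,99],axis=0),3).tolist())
r=(rc[:,1]>170)&(rc[:,1]<208)&(rc[:,0]>150)&(rc[:,0]<250)&(P[:,2]>.1)
print('bars',r.sum(),np.round(np.percentile(P[r],[1,25,50,75,99],axis=0),3).tolist() if r.sum() else '')
im=cv2.imread('pics/top0.png')
# plate
m=np.load('m_top_movement.npy');Q,q=cloud(d,C,m);sel=abs(Q[:,2]-.09)<.04;Q=Q[sel];q=q[sel]
best=None;rng=np.random.default_rng(0)
for i in range(500):
    a=Q[rng.choice(len(Q),3,False)];n=np.cross(a[1]-a[0],a[2]-a[0]);l=np.linalg.norm(n)
    if l<1e-6: continue
    n/=l;e=abs((Q-a[0])@n)<.003
    if best is None or e.sum()>best.sum():best=e
c=Q[best].mean(0);n=np.linalg.svd(Q[best]-c)[2][2];n*=np.sign(n[2]);print('plane',best.sum(),len(Q),c.round(4),n.round(3))
b=im.astype(int);red=(b[...,2]>150)&(b[...,1]<90)&(b[...,0]<90)
Pr,_=cloud(d,C,red&m);print('red',len(Pr),Pr.mean(0).round(4) if len(Pr) else '')
h=(Q-c)@n;print('high',np.round(Q[h>.025].mean(0),4),(h>.025).sum(),h.max())
cn,_=cv2.findContours(m.astype(np.uint8),0,2);bx=cv2.minAreaRect(max(cn,key=len));print(bx)
np.save('plane.npy',np.r_[c,n])
```

```text
0.13 0.2 810 [[0.48, -0.576, 0.13], [0.63, -0.098, 0.191], [0.669, 0.397, 0.2]]
0.2 0.35 8797 [[0.284, -0.573, 0.201], [0.651, -0.093, 0.205], [0.675, 0.487, 0.332]]
0.35 0.6 19516 [[0.63, -0.472, 0.385], [0.661, -0.047, 0.402], [0.704, 0.404, 0.517]]
0.6 1.2 66262 [[0.293, -0.347, 0.626], [0.63, 0.034, 0.681], [0.729, 0.334, 1.025]]
bars 1896 [[0.393, 0.027, 0.963], [0.409, 0.032, 0.974], [0.425, 0.043, 0.98], [0.44, 0.047, 0.987], [0.454, 0.052, 0.994]]
plane 883 1372 [ 0.5006 -0.2485  0.0918] [-0.169 -0.037  0.985]
red 4 [ 0.5273 -0.269   0.0942]
high [ 0.4784 -0.2372  0.1256] 49 0.0423467714487191
((353.9960021972656, 192.72801208496094), (39.53368377685547, 39.44424057006836), 79.69515228271484)
```

```bash
python3 -m handwheel '[{"delta_pos":[-60,-56,-20],"delta_rot":[0,0,0],"fingers":88},{"delta_pos":[-100,-94,-30],"delta_rot":[0,0,0],"fingers":88},{"delta_pos":[-140,-132,-30],"delta_rot":[0,0,0],"fingers":88},{"delta_pos":[-180,-170,-30],"delta_rot":[0,0,0],"fingers":88},{"delta_pos":[-220,-208,-30],"delta_rot":[0,0,0],"fingers":88},{"delta_pos":[-260,-246,-30],"delta_rot":[0,0,0],"fingers":88},{"delta_pos":[-296,-280,-30],"delta_rot":[0,0,0],"fingers":88},{"delta_pos":[-296,-280,-30],"delta_rot":[0,0,0],"fingers":88}]'
python3 - <<'E'
from h import *
s=sensors.sense();print(np.round(s['qpos'],3))
d=np.load('top0.npy');C=cam('top');P,rc=cloud(d,C)
for y0 in np.arange(-.5,.2,.1):
    print(round(y0,1),[ (round(x0,2),round(float(P[k,2].max()),2)) for x0 in np.arange(.4,.8,.05) if (k:=(abs(P[:,0]-x0-.025)<.025)&(abs(P[:,1]-y0-.05)<.05)).sum()>3])
E
```

```text
clock: 2.1
tool_pos: [0.431, 0.196, 0.294]
eef_rot: [0.728, 3.055, -0.001]
contact_force: [-0.7, 0.2, 0.6]
finger_gap: 0.0879
finger_force: 0.0
[-0.652  0.195  0.148  1.964 -0.033  0.984  0.614]
-0.5 [(np.float64(0.4), 0.01), (np.float64(0.45), 0.02), (np.float64(0.5), 0.02), (np.float64(0.55), 0.03), (np.float64(0.6), 0.41), (np.float64(0.65), 0.44), (np.float64(0.7), 0.42)]
-0.4 [(np.float64(0.4), 0.02), (np.float64(0.45), 0.09), (np.float64(0.5), 0.09), (np.float64(0.55), 0.02), (np.float64(0.6), 0.64), (np.float64(0.65), 0.64), (np.float64(0.7), 0.64)]
-0.3 [(np.float64(0.4), 0.08), (np.float64(0.45), 0.14), (np.float64(0.5), 0.11), (np.float64(0.55), 0.1), (np.float64(0.6), 0.64), (np.float64(0.65), 0.73), (np.float64(0.7), 0.64)]
-0.2 [(np.float64(0.4), 0.02), (np.float64(0.45), 0.09), (np.float64(0.5), 0.1), (np.float64(0.55), 0.13), (np.float64(0.6), 0.64), (np.float64(0.65), 0.73), (np.float64(0.7), 0.69)]
-0.1 [(np.float64(0.4), 0.01), (np.float64(0.45), 0.13), (np.float64(0.5), 0.13), (np.float64(0.55), 0.13), (np.float64(0.6), 0.65), (np.float64(0.65), 0.71), (np.float64(0.7), 0.69)]
-0.0 [(np.float64(0.4), 0.99), (np.float64(0.45), 1.01), (np.float64(0.5), 1.03), (np.float64(0.55), 0.91), (np.float64(0.6), 0.77), (np.float64(0.65), 0.65), (np.float64(0.7), 0.64)]
0.1 [(np.float64(0.4), 0.01), (np.float64(0.45), 0.08), (np.float64(0.5), 0.08), (np.float64(0.55), 0.09), (np.float64(0.6), 0.64), (np.float64(0.65), 0.64), (np.float64(0.7), 0.64)]
```

```bash
python3 -m handwheel '[{"delta_pos":[-32,-52,0],"delta_rot":[0,0,0],"fingers":88},{"delta_pos":[-64,-104,0],"delta_rot":[0,0,0],"fingers":88},{"delta_pos":[-96,-156,0],"delta_rot":[0,0,0],"fingers":88},{"delta_pos":[-128,-208,10],"delta_rot":[0,0,0],"fingers":88},{"delta_pos":[-160,-260,20],"delta_rot":[0,0,0],"fingers":88},{"delta_pos":[-192,-312,35],"delta_rot":[0,0,0],"fingers":88},{"delta_pos":[-229,-372,55],"delta_rot":[0,0,0],"fingers":88},{"delta_pos":[-229,-372,55],"delta_rot":[0,0,0],"fingers":88},{"delta_pos":[-229,-372,55],"delta_rot":[0,0,0],"fingers":88}]'
cat > look.py <<'E'
from h import *
import sys,os
tag=sys.argv[1]
s=sensors.sense();C=cam('wrist',s);p,d=eyes.snapshot('wrist');cv2.imwrite(f'pics/w{tag}.png',p);np.savez(f'w{tag}.npz',d=d,K=C[0],D=C[1],T=C[2])
print('q',np.round(s['qpos'],3),'tcp',np.round(s['tool_pos'],4),np.round(s['eef_rot'],3))
for l in sys.argv[2:]:
    for o in eyes.outline_of(l,'wrist')[:2]:
        P,_=cloud(d,C,o['mask']);print(l,round(o['score'],2),np.round(o['at']),o['mask'].sum(),np.round(np.median(P,0),4) if len(P) else None)
        np.save(f'mw{tag}_{l}.npy',o['mask'])
cv2.imwrite(f'pics/w{tag}v.png',p)
E
python3 look.py 1 movement key_bow spot
```

```text
clock: 3.22
tool_pos: [0.4698, -0.2344, 0.2384]
eef_rot: [-0.717, -3.058, -0.001]
contact_force: [0.3, -0.4, -0.2]
finger_gap: 0.0883
finger_force: 0.0
q [ 0.038  0.375  0.425  1.912 -0.196  0.895  1.67 ] tcp [ 0.4698 -0.2344  0.2384] [-7.170e-01 -3.058e+00 -1.000e-03]
movement 0.95 [214. 258.] 7443 [ 0.4959 -0.2423  0.0908]
key_bow 0.83 [204. 259.] 646 [ 0.4814 -0.2357  0.1259]
spot 0.7 [214. 259.] 7241 [ 0.4956 -0.2418  0.0909]
```

View pics/w1.png

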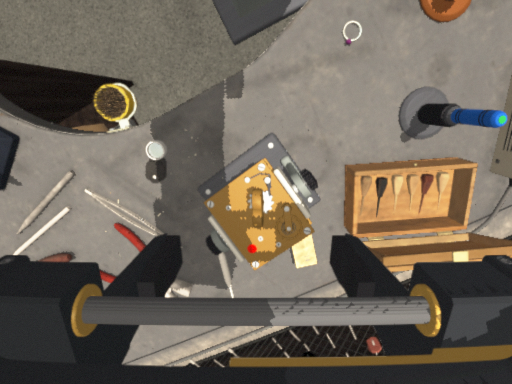

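The wrist picture shows the key bow at (259,204), standing almost vertical in the image. The red dot is at (252,249) and the pen is at upper right, around (470,115). Next I compute the plate plane, the dot and the bow.

```bash
cat > est.py <<'E'
from h import *
import sys
def est(tag):
    z=np.load(f'w{tag}.npz');d=z['d'];C=(z['K'],z['D'],z['T']);im=cv2.imread(f'pics/w{tag}.png').astype(int)
    m=np.load(f'mw{tag}_movement.npy');Q,q=cloud(d,C,m);best=np.zeros(1);rng=np.random.default_rng(0)
    for i in range(500):
        a=Q[rng.choice(len(Q),3,False)];n=np.cross(a[1]-a[0],a[2]-a[0]);l=np.linalg.norm(n)
        if l<1e-7: continue
        n/=l;e=abs((Q-a[0])@n)<.002
        if n[2]**2>.7 and e.sum()>best.sum():best=e
    c=Q[best].mean(0);n=np.linalg.svd(Q[best]-c,full_matrices=False)[2][2];n*=np.sign(n[2])
    red=(im[...,2]>140)&(im[...,1]<80)&(im[...,0]<80)
    rr,cc=np.nonzero(red);k=cv2.dilate(m.astype(np.uint8),np.ones((9,9)))[rr,cc]>0;rr,cc=rr[k],cc[k]
    K,D,T=C
    ray=lift([[cc.mean(),rr.mean()]],[1.],C)[0]-T[:3,3];t=((c-T[:3,3])@n)/(ray@n);spot=T[:3,3]+t*ray
    P,_=cloud(d,C,cv2.dilate(m.astype(np.uint8),np.ones((5,5)))>0);h=(P-c)@n;b=P[(h>.02)&(h<.046)];hb=h[(h>.02)&(h<.046)]
    pl=b-np.outer((b-c)@n,n);pl=pl
    top=pl[(hb>.03)];ctr=(cv2.minAreaRect(np.zeros((1,2),np.float32)))
    u=np.cross([0,1,0],n);u/=np.linalg.norm(u);v=np.cross(n,u)
    xy=np.c_[(top-c)@u,(top-c)@v];bx=cv2.minAreaRect((xy*1000).astype(np.float32))
    w,V=np.linalg.eigh(np.cov(xy.T));ax=V[:,1]
    mid=np.array(bx[0])/1000;foot=c+mid[0]*u+mid[1]*v;xdir=ax[0]*u+ax[1]*v
    print(tag,'inl',best.sum(),len(Q),'n',n.round(4),'lean',np.arccos(n[2]).round(3),'c',c.round(4),'nred',len(rr),'spot',spot.round(4))
    print(' bow box',bx,'foot',foot.round(4),'n>',len(top),'hmax',hb.max().round(4),'xdir',xdir.round(3),'dist spot',np.linalg.norm(foot-spot).round(4),'mean foot',top.mean(0).round(4))
    np.savez(f'e{tag}.npz',n=n,c=c,spot=spot,foot=foot,xdir=xdir)
    return n,c,spot,foot,xdir
if __name__=='__main__': est(sys.argv[1])
E
python3 est.py 1
```

```text
1 inl 5475 7415 n [-0.1742 -0.0413  0.9839] lean 0.18 c [ 0.4987 -0.2476  0.0898] nred 65 spot [ 0.5276 -0.2689  0.0941]
 bow box ((-14.139742851257324, 11.400364875793457), (9.00346851348877, 34.348968505859375), 65.31456756591797) foot [ 0.4847 -0.2363  0.0878] n> 415 hmax 0.0448 xdir [-0.897  0.419 -0.141] dist spot 0.0543 mean foot [ 0.484  -0.2354  0.0878]
```

```bash
cat > goto.py <<'E'
from h import *
def delta(pos,Rm,s=None):
    s=s or sensors.sense();R0=R.from_rotvec(s['eef_rot'])
    print('dpos mm',np.round(R0.inv().apply(np.array(pos)-s['tool_pos'])*1000,1),'drot',np.round((R0.inv()*R.from_matrix(Rm)).as_rotvec(),3))
def frame(z,x):
    z=z/np.linalg.norm(z);x=x-z*(x@z);x/=np.linalg.norm(x);return np.c_[x,np.cross(z,x),z]
E
python3 - <<'E'
from goto import *
e=np.load('e1.npz');F=frame(-e['n'],e['xdir'])
delta(e['foot']+.115*e['n'],F)
delta(e['foot']+.040*e['n'],F)
E
```

```text
dpos mm [ 1.4 -9.5 38.1] drot [-0.111 -0.14  -0.028]
dpos mm [ -8.9  -1.  111.9] drot [-0.111 -0.14  -0.028]
```

```bash
python3 -m handwheel '[{"delta_pos":[1.4,-9.5,25],"delta_rot":[-0.111,-0.14,-0.028],"fingers":88},{"delta_pos":[1.4,-9.5,38],"delta_rot":[-0.111,-0.14,-0.028],"fingers":88},{"delta_pos":[1.4,-9.5,38],"delta_rot":[-0.111,-0.14,-0.028],"fingers":88},{"delta_pos":[1.4,-9.5,38],"delta_rot":[-0.111,-0.14,-0.028],"fingers":88}]'
python3 look.py 2 movement key_bow; python3 est.py 2
python3 - <<'E'
from goto import *
e=np.load('e2.npz');F=frame(-e['n'],e['xdir'])
delta(e['foot']+.040*e['n'],F)
E
```

```text
clock: 3.92
tool_pos: [0.4655, -0.2423, 0.2015]
eef_rot: [0.636, 2.908, 0.114]
contact_force: [0.3, -0.5, 0.6]
finger_gap: 0.0879
finger_force: 0.0
q [ 0.187  0.364  0.331  2.04  -0.388  0.655  1.928] tcp [ 0.4655 -0.2423  0.2015] [0.636 2.908 0.114]
movement 0.62 [208. 252.] 9448 [ 0.4908 -0.2432  0.09  ]
key_bow 0.7 [203. 255.] 853 [ 0.4793 -0.2371  0.1249]
key_bow 0.51 [145. 123.] 1138 [ 0.4046 -0.3443  0.0102]
2 inl 6816 9402 n [-0.1733 -0.0384  0.9841] lean 0.178 c [ 0.496  -0.248   0.0892] nred 67 spot [ 0.5278 -0.2683  0.094 ]
 bow box ((-11.472634315490723, 11.505587577819824), (8.565881729125977, 33.71656036376953), 65.37332153320312) foot [ 0.4847 -0.2365  0.0877] n> 522 hmax 0.044 xdir [-0.896  0.421 -0.141] dist spot 0.0539 mean foot [ 0.4828 -0.2356  0.0874]
dpos mm [ 1.1  1.3 75.5] drot [0.001 0.    0.001]
```

```bash
python3 -m handwheel '[{"delta_pos":[0,1.3,30],"delta_rot":[0,0,0],"fingers":60},{"delta_pos":[0,1.3,55],"delta_rot":[0,0,0],"fingers":40},{"delta_pos":[0,1.3,75],"delta_rot":[0,0,0],"fingers":30},{"delta_pos":[0,1.3,75],"delta_rot":[0,0,0],"fingers":30},{"delta_pos":[0,1.3,75],"delta_rot":[0,0,0],"fingers":20},{"delta_pos":[0,1.3,75],"delta_rot":[0,0,0],"fingers":10},{"delta_pos":[0,1.3,75],"delta_rot":[0,0,0],"fingers":4},{"delta_pos":[0,1.3,75],"delta_rot":[0,0,0],"fingers":4}]' 25
python3 look.py 3
```

```text
clock: 5.08
tool_pos: [0.4778, -0.2385, 0.1275]
eef_rot: [0.639, 2.908, 0.115]
contact_force: [5.3, 12.4, 6.5]
finger_gap: 0.0103
finger_force: 6.9
q [ 0.243  0.503  0.248  2.058 -0.494  0.504  2.016] tcp [ 0.4778 -0.2385  0.1275] [0.639 2.908 0.115]
```

View pics/w3.png

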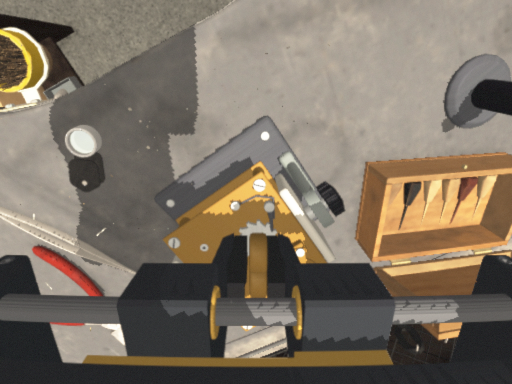

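The bow sits between the pads at (258,265), with a side push of about 13 N. I'll shift 1 mm in +y and start winding.

```bash
python3 -m handwheel '[{"delta_pos":[0,1,0],"delta_rot":[0,0,0],"fingers":4},{"delta_pos":[0,1,0],"delta_rot":[0,0,0.1],"fingers":4},{"delta_pos":[0,1,0],"delta_rot":[0,0,0.2],"fingers":4},{"delta_pos":[0,1,0],"delta_rot":[0,0,0.3],"fingers":4},{"delta_pos":[0,1,0],"delta_rot":[0,0,0.4],"fingers":4},{"delta_pos":[0,1,0],"delta_rot":[0,0,0.4],"fingers":4}]'; python3 -c "
from h import *
s=sensors.sense();print({k:np.round(v,3).tolist() for k,v in s.items()}); print(R.from_rotvec(s['eef_rot']).inv().apply(s['contact_force']))"
```

```text
clock: 5.88
tool_pos: [0.4781, -0.2378, 0.1276]
eef_rot: [1.212, 2.738, 0.161]
contact_force: [-1.3, 2.7, 5.4]
finger_gap: 0.0091
finger_force: 25.0
{'clock': 5.875, 'qpos': [0.159, 0.515, 0.353, 2.062, -0.593, 0.525, 1.701], 'qvel': [0.008, -0.001, -0.008, -0.0, 0.006, -0.0, 0.026], 'tau': [0.868, -41.837, 6.118, -15.61, -0.141, -0.822, -0.361], 'tool_pos': [0.478, -0.238, 0.128], 'eef_rot': [1.212, 2.738, 0.161], 'contact_force': [-1.295, 2.662, 5.397], 'moment': [0.446, 0.053, 0.119], 'finger_force': 25.001, 'finger_gap': 0.009}
[ 2.36430585  1.67848063 -5.43057443]
```

```bash
cat > f.py <<'E'
from h import *
s=sensors.sense();q=R.from_rotvec(s['eef_rot']);print('tool F',q.inv().apply(s['contact_force']).round(2),'M',q.inv().apply(s['moment']).round(3),'q7',np.round(s['qpos'],3), 'gap',s['finger_gap'])
e=np.load('e2.npz');x=e['xdir'];m=q.as_matrix()[:,0];n=e['n'];x=x-n*(n@x)
print('turned cw from start',round(-np.degrees(np.arctan2(n@np.cross(x,m),x@m))*np.pi/180,3))
E
python3 f.py
python3 -m handwheel '[{"delta_pos":[0,0,0],"delta_rot":[0,0,0.12],"fingers":4},{"delta_pos":[0,0,0],"delta_rot":[0,0,0.24],"fingers":4},{"delta_pos":[0,0,0],"delta_rot":[0,0,0.36],"fingers":4},{"delta_pos":[0,0,0],"delta_rot":[0,0,0.48],"fingers":4},{"delta_pos":[0,0,0],"delta_rot":[0,0,0.6],"fingers":4},{"delta_pos":[0,0,0],"delta_rot":[0,0,0.7],"fingers":4},{"delta_pos":[0,0,0],"delta_rot":[0,0,0.7],"fingers":4}]';python3 f.py
```

```text
tool F [ 2.36  1.68 -5.43] M [-0.267  0.378 -0.037] q7 [ 0.159  0.515  0.353  2.062 -0.593  0.525  1.701] gap 0.009071576231014228
turned cw from start 0.402
clock: 6.75
tool_pos: [0.4779, -0.238, 0.1275]
eef_rot: [2.106, 2.186, 0.228]
contact_force: [-1.9, 3.0, 7.0]
finger_gap: 0.009
finger_force: 25.0
tool F [ 3.31 -0.55 -7.08] M [ 0.254  0.388 -0.045] q7 [ 0.022  0.549  0.532  2.07  -0.755  0.575  1.146] gap 0.008950925029257458
turned cw from start 1.102
```

```bash
python3 -m handwheel '[{"delta_pos":[0,0,0],"delta_rot":[0,0,0.1],"fingers":4},{"delta_pos":[0,0,0],"delta_rot":[0,0,0.2],"fingers":4},{"delta_pos":[0,0,0],"delta_rot":[0,0,0.3],"fingers":4},{"delta_pos":[0,0,0],"delta_rot":[0,0,0.4],"fingers":4},{"delta_pos":[0,0,0],"delta_rot":[0,0,0.4],"fingers":4}]';python3 f.py
python3 -m handwheel '[{"delta_pos":[0,0,0],"delta_rot":[0,0,0.08],"fingers":4},{"delta_pos":[0,0,0],"delta_rot":[0,0,0.16],"fingers":4},{"delta_pos":[0,0,0],"delta_rot":[0,0,0.24],"fingers":4},{"delta_pos":[0,0,0],"delta_rot":[0,0,0.24],"fingers":4}]';python3 f.py
```

```text
clock: 7.38
tool_pos: [0.4778, -0.238, 0.1275]
eef_rot: [2.523, 1.741, 0.255]
contact_force: [-1.7, 2.9, 7.3]
finger_gap: 0.0088
finger_force: 25.0
tool F [ 2.8  -1.48 -7.38] M [ 0.513  0.284 -0.006] q7 [-0.051  0.576  0.631  2.074 -0.841  0.611  0.822] gap 0.008778166159411526
turned cw from start 1.502
clock: 7.88
tool_pos: [0.4777, -0.2379, 0.1275]
eef_rot: [2.73, 1.436, 0.267]
contact_force: [-2.0, 3.1, 7.4]
finger_gap: 0.0086
finger_force: 25.0
tool F [ 2.39 -2.49 -7.54] M [ 0.603  0.15  -0.059] q7 [-0.092  0.595  0.689  2.076 -0.89   0.636  0.624] gap 0.008551582078108397
turned cw from start 1.742
```

```bash
python3 -m handwheel '[{"delta_pos":[0,0,0],"delta_rot":[0,0,0.08],"fingers":4},{"delta_pos":[0,0,0],"delta_rot":[0,0,0.16],"fingers":4},{"delta_pos":[0,0,0],"delta_rot":[0,0,0.24],"fingers":4},{"delta_pos":[0,0,0],"delta_rot":[0,0,0.24],"fingers":4}]'>/dev/null;python3 f.py
python3 -m handwheel '[{"delta_pos":[0,0,0],"delta_rot":[0,0,0.08],"fingers":4},{"delta_pos":[0,0,0],"delta_rot":[0,0,0.16],"fingers":4},{"delta_pos":[0,0,0],"delta_rot":[0,0,0.24],"fingers":4},{"delta_pos":[0,0,0],"delta_rot":[0,0,0.24],"fingers":4}]';python3 f.py
```

```text
tool F [ 2.   -2.58 -7.43] M [0.704 0.007 0.004] q7 [-0.131  0.616  0.745  2.078 -0.937  0.663  0.424] gap 0.009041077724269314
turned cw from start 1.982
clock: 8.88
tool_pos: [0.4776, -0.2378, 0.1275]
eef_rot: [3.034, 0.756, 0.28]
contact_force: [-2.5, 1.8, 8.5]
finger_gap: 0.0087
finger_force: 25.0
tool F [ 0.15 -2.41 -8.72] M [ 0.754 -0.211 -0.038] q7 [-0.168  0.638  0.799  2.08  -0.982  0.691  0.222] gap 0.008723267860066934
turned cw from start 2.222
```

```bash
python3 -m handwheel '[{"delta_pos":[0,0,0],"delta_rot":[0,0,0.08],"fingers":4},{"delta_pos":[0,0,0],"delta_rot":[0,0,0.16],"fingers":4},{"delta_pos":[0,0,0],"delta_rot":[0,0,0.2],"fingers":4},{"delta_pos":[0,0,0],"delta_rot":[0,0,0.2],"fingers":4}]'>/dev/null;python3 f.py
python3 -m handwheel '[{"delta_pos":[0,0,0],"delta_rot":[0,0,0.06],"fingers":4},{"delta_pos":[0,0,0],"delta_rot":[0,0,0.12],"fingers":4},{"delta_pos":[0,0,0],"delta_rot":[0,0,0.12],"fingers":4}]'>/dev/null;python3 f.py
```

```text
tool F [-0.68 -4.76 -8.05] M [ 0.793 -0.342 -0.091] q7 [-0.197  0.659  0.843  2.081 -1.017  0.716  0.052] gap 0.008642629695918643
turned cw from start 2.422
tool F [-1.12 -4.55 -8.42] M [ 0.762 -0.465  0.028] q7 [-0.213  0.671  0.868  2.082 -1.038  0.731 -0.052] gap 0.008728301021638412
turned cw from start 2.542
```

```bash
python3 -m handwheel '[{"delta_pos":[0,0,0],"delta_rot":[0,0,0.06],"fingers":4},{"delta_pos":[0,0,0],"delta_rot":[0,0,0.12],"fingers":4},{"delta_pos":[0,0,0],"delta_rot":[0,0,0.12],"fingers":4}]'>/dev/null;python3 f.py
python3 -m handwheel '[{"delta_pos":[0,0,0],"delta_rot":[0,0,0.06],"fingers":4},{"delta_pos":[0,0,0],"delta_rot":[0,0,0.12],"fingers":4},{"delta_pos":[0,0,0],"delta_rot":[0,0,0.12],"fingers":4}]'>/dev/null;python3 f.py; python3 look.py 4
```

```text
tool F [-1.64 -4.05 -8.17] M [ 0.729 -0.539  0.017] q7 [-0.229  0.684  0.893  2.083 -1.058  0.747 -0.156] gap 0.00838460895373771
turned cw from start 2.662
tool F [-2.67 -4.55 -8.27] M [ 0.723 -0.591 -0.035] q7 [-0.244  0.698  0.917  2.083 -1.077  0.763 -0.261] gap 0.009068514474594785
turned cw from start 2.782
q [-0.244  0.698  0.917  2.083 -1.077  0.763 -0.261] tcp [ 0.4775 -0.2377  0.1275] [-3.081  0.11  -0.266]
```

View pics/w4.png

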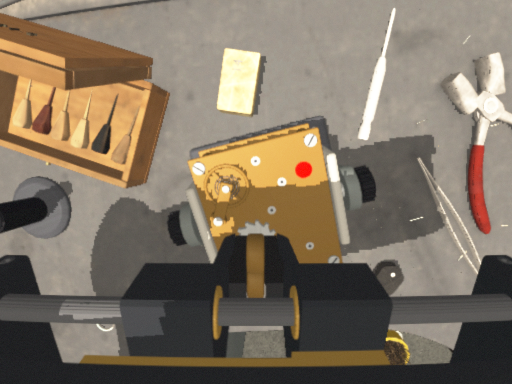

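The bow at (256,265) still lines up with the pads, so the key has followed about 2.78 rad. I'll go on in small steps until it stops.

```bash
python3 -m handwheel '[{"delta_pos":[0,0,0],"delta_rot":[0,0,0.05],"fingers":4},{"delta_pos":[0,0,0],"delta_rot":[0,0,0.05],"fingers":4}]'>/dev/null;python3 f.py
python3 -m handwheel '[{"delta_pos":[0,0,0],"delta_rot":[0,0,0.05],"fingers":4},{"delta_pos":[0,0,0],"delta_rot":[0,0,0.05],"fingers":4}]'>/dev/null;python3 f.py
python3 -m handwheel '[{"delta_pos":[0,0,0],"delta_rot":[0,0,0.05],"fingers":4},{"delta_pos":[0,0,0],"delta_rot":[0,0,0.05],"fingers":4}]'>/dev/null;python3 f.py
```

```text
tool F [-1.7  -4.32 -8.75] M [ 0.7   -0.733 -0.274] q7 [-0.25   0.703  0.927  2.083 -1.084  0.77  -0.304] gap 0.008707404151175413
turned cw from start 2.831
tool F [-2.4  -3.62 -8.8 ] M [ 0.62  -0.756 -0.476] q7 [-0.256  0.709  0.936  2.084 -1.092  0.777 -0.348] gap 0.008929618236678505
turned cw from start 2.88
tool F [-3.25 -3.76 -8.12] M [ 0.538 -0.814 -0.464] q7 [-0.261  0.715  0.946  2.084 -1.099  0.783 -0.392] gap 0.00986684667358127
turned cw from start 2.93
```

The stop shows in the moment (-0.48 N m). I'll ease back, release and retreat along the key's axis.

```bash
python3 -m handwheel '[{"delta_pos":[0,0,0],"delta_rot":[0,0,-0.08],"fingers":4},{"delta_pos":[0,0,0],"delta_rot":[0,0,-0.12],"fingers":4},{"delta_pos":[0,0,0],"delta_rot":[0,0,-0.12],"fingers":30},{"delta_pos":[0,0,0],"delta_rot":[0,0,-0.12],"fingers":60},{"delta_pos":[0,0,-5],"delta_rot":[0,0,-0.12],"fingers":80},{"delta_pos":[0,0,-40],"delta_rot":[0,0,-0.12],"fingers":88},{"delta_pos":[0,0,-90],"delta_rot":[0,0,-0.12],"fingers":88},{"delta_pos":[0,0,-100],"delta_rot":[0,0,-0.12],"fingers":88},{"delta_pos":[0,0,-100],"delta_rot":[0,0,-0.12],"fingers":88}]'
python3 look.py 5 movement key_bow pickup_pen pen_socket; python3 est.py 5
python3 - <<'E'
from h import *
a,b=np.load('e2.npz'),np.load('e5.npz');n=a['n'];x=a['xdir'];m=b['xdir']
t=-np.arctan2(n@np.cross(x,m),x@m);print('turned (mod pi)',t,t+np.pi)
E
```

```text
clock: 12.42
tool_pos: [0.4608, -0.2418, 0.2258]
eef_rot: [-3.078, 0.155, -0.267]
contact_force: [-0.4, 0.4, -0.0]
finger_gap: 0.0764
finger_force: 0.0
q [-0.393  0.549  1.137  2.057 -0.85   0.902 -0.45 ] tcp [ 0.4608 -0.2418  0.2258] [-3.078  0.155 -0.267]
movement 0.91 [170. 264.] 8559 [ 0.5042 -0.2473  0.0916]
movement 0.21 [169. 263.] 10461 [ 0.5053 -0.2489  0.09  ]
key_bow 0.88 [197. 257.] 693 [ 0.4845 -0.2398  0.1266]
pickup_pen 0.81 [198.  41.] 922 [ 0.501  -0.0213  0.0934]
pickup_pen 0.69 [196. 256.] 649 [ 0.4852 -0.2395  0.127 ]
pen_socket 0.91 [188.  94.] 1620 [ 0.5025 -0.0263  0.007 ]
pen_socket 0.55 [256.  64.] 288 [0.4055 0.0426 0.005 ]
5 inl 6440 10423 n [-0.1768 -0.0282  0.9838] lean 0.18 c [ 0.5044 -0.2505  0.0905] nred 74 spot [ 0.5277 -0.2683  0.0942]
 bow box ((-17.620990753173828, 13.22416877746582), (35.08767318725586, 9.142576217651367), 9.489827156066895) foot [ 0.4869 -0.2372  0.0878] n> 455 hmax 0.0441 xdir [-0.97  -0.167 -0.179] dist spot 0.0517 mean foot [ 0.4892 -0.2373  0.0882]
turned (mod pi) -0.6026727394387109 2.5389199141510823
```

View pics/w5.png

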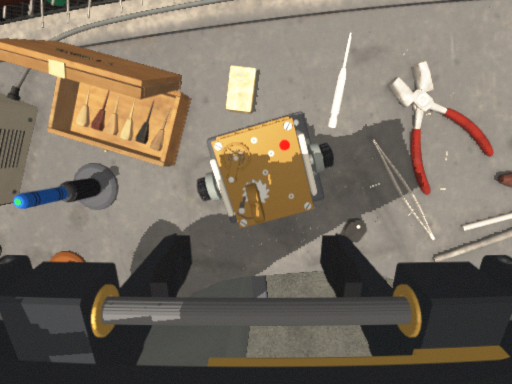

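Released: the bow is now free at (250,200), and its turn since the start is about 2.54 rad (mod pi). I'll refine the bow angle and work out the move over the pen.

Run:
```python
from goto import *
n=np.load('e5.npz')['n']
ref=np.load('e2.npz')['xdir'];ref=ref-n*(n@ref);ref/=np.linalg.norm(ref);v=np.cross(n,ref)
for t in '125':
    z=np.load(f'w{t}.npz');C=(z['K'],z['D'],z['T']);e=np.load(f'e{t}.npz');m=np.load(f'mw{t}_movement.npy');P,_=cloud(z['d'],C,cv2.dilate(m.astype(np.uint8),np.ones((9,9)))>0)
    h=(P-e['c'])@e['n']
    for lo in(.03,.036,.040):
        b=P[(h>lo)&(h<.047)]; b=b[np.linalg.norm(b-np.median(b,0),axis=1)<.025]
        xy=np.c_[(b-b.mean(0))@ref,(b-b.mean(0))@v].astype(np.float32)
        w,V=np.linalg.eigh(np.cov(xy.T));a=V[:,1];r=cv2.minAreaRect(xy*1000)
        print(t,lo,len(b),'pca cw',round((-np.arctan2(a[1],a[0]))%np.pi,3),'rect',np.round(r[1],1),round(np.radians(r[2]),3))
z=np.load('w5.npz');C=(z['K'],z['D'],z['T']);P,_=cloud(z['d'],C)
k=(P[:,2]>.06)&(np.linalg.norm(P[:,:2]-[.497,-.02],axis=1)<.04);print('pen',k.sum(),P[k].mean(0).round(4),P[k].max(0).round(3),P[k].min(0).round(3))
F=frame(np.array([0,0,-1.]),np.array([-.896,.444,0]))
s=sensors.sense();R0=R.from_rotvec(s['eef_rot']).as_matrix();print(R0.round(3).tolist())
delta([.45,-.1,.27],R0@R.from_rotvec([0,0,-1.4]).as_matrix());delta([.488,-.018,.25],F)
```

```text
1 0.03 415 pca cw 3.141 rect [34.4  9. ] 0.002
1 0.036 373 pca cw 3.133 rect [ 8.9 33.1] 1.559
1 0.04 271 pca cw 3.135 rect [ 8.2 29. ] 1.548
2 0.03 522 pca cw 0.001 rect [33.7  8.6] 0.004
2 0.036 490 pca cw 0.001 rect [33.3  8.6] 0.008
2 0.04 368 pca cw 3.139 rect [28.2  8.4] 0.01
5 0.03 455 pca cw 2.539 rect [35.1  9.1] 0.601
5 0.036 408 pca cw 2.542 rect [34.2  9.1] 0.591
5 0.04 316 pca cw 2.549 rect [29.6  9.1] 0.589
pen 808 [ 0.5009 -0.0207  0.0961] [ 0.509 -0.01   0.123] [ 0.492 -0.026  0.06 ]
[[0.981, -0.096, 0.172], [-0.104, -0.994, 0.04], [0.167, -0.057, -0.984]]
dpos mm [ -17.1 -142.4  -40.8] drot [-0.  -0.  -1.4]
dpos mm [   8.2 -226.4  -11.4] drot [ 0.218 -0.122 -2.773]
```

```bash
python3 -m handwheel '[{"delta_pos":[-4,-30,-30],"delta_rot":[0,0,-0.18],"fingers":88},{"delta_pos":[-8,-60,-40],"delta_rot":[0,0,-0.36],"fingers":88},{"delta_pos":[-12,-90,-40],"delta_rot":[0,0,-0.54],"fingers":88},{"delta_pos":[-17,-120,-40],"delta_rot":[0,0,-0.72],"fingers":88},{"delta_pos":[-17,-142,-40],"delta_rot":[0,0,-0.9],"fingers":88},{"delta_pos":[-17,-142,-40],"delta_rot":[0,0,-1.08],"fingers":80},{"delta_pos":[-17,-142,-40],"delta_rot":[0,0,-1.26],"fingers":70},{"delta_pos":[-17,-142,-40],"delta_rot":[0,0,-1.4],"fingers":60},{"delta_pos":[-17,-142,-40],"delta_rot":[0,0,-1.4],"fingers":60}]'
python3 - <<'E'
from goto import *
F=frame(np.array([0,0,-1.]),np.array([-.896,.444,0]))
print(sensors.sense()['qpos']);delta([.480,-.018,.23],F)
E
```

```text
clock: 13.8
tool_pos: [0.4503, -0.1007, 0.2698]
eef_rot: [2.437, 1.848, 0.249]
contact_force: [-0.2, 0.6, 1.1]
finger_gap: 0.0599
finger_force: 0.0
[-0.7498936   0.1857131   1.03840763  2.16278015 -0.35931337  0.75620349
  0.24201279]
dpos mm [84.  -0.6 47.6] drot [ 0.189  0.037 -1.38 ]
```

```bash
python3 -m handwheel '[{"delta_pos":[12,0,6],"delta_rot":[0.024,0.005,-0.175],"fingers":60},{"delta_pos":[24,0,12],"delta_rot":[0.048,0.009,-0.35],"fingers":60},{"delta_pos":[36,0,18],"delta_rot":[0.072,0.014,-0.525],"fingers":60},{"delta_pos":[48,0,24],"delta_rot":[0.096,0.019,-0.7],"fingers":60},{"delta_pos":[60,0,30],"delta_rot":[0.12,0.023,-0.875],"fingers":60},{"delta_pos":[72,0,36],"delta_rot":[0.144,0.028,-1.05],"fingers":60},{"delta_pos":[84,0,42],"delta_rot":[0.168,0.033,-1.225],"fingers":60},{"delta_pos":[84,0,47],"delta_rot":[0.189,0.037,-1.38],"fingers":60},{"delta_pos":[84,0,47],"delta_rot":[0.189,0.037,-1.38],"fingers":60},{"delta_pos":[84,0,47],"delta_rot":[0.189,0.037,-1.38],"fingers":60}]'
python3 look.py 6 pickup_pen pen_socket
```

```text
clock: 15.05
tool_pos: [0.4805, -0.0184, 0.2309]
eef_rot: [0.722, 3.056, 0.0]
contact_force: [-0.6, 0.4, -0.0]
finger_gap: 0.06
finger_force: 0.0
q [-0.583  0.338  0.643  2.035 -0.268  0.849  1.318] tcp [ 0.4805 -0.0184  0.2309] [0.722 3.056 0.   ]
pickup_pen 0.81 [202. 265.] 556 [ 0.4953 -0.0139  0.1038]
pen_socket 0.84 [178. 266.] 1541 [ 0.4903 -0.0099  0.0068]
pen_socket 0.56 [ 65. 268.] 2509 [0.3829 0.0479 0.007 ]
```

View pics/w6.png

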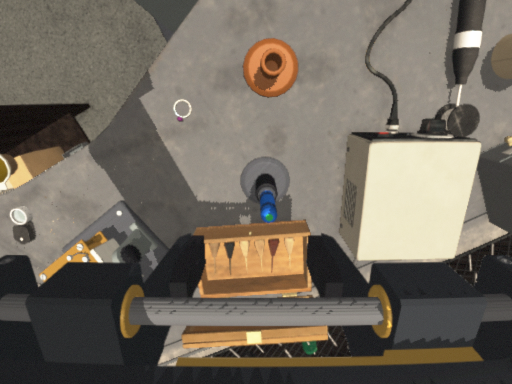

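The view shows the blue pen in its black socket, with its top at (268,213). The brown look-alike at (271,65) is not meant. Next I fit the pen's axis and check clearances.

Run:
```python
from goto import *
from scipy.optimize import least_squares
z=np.load('w6.npz');C=(z['K'],z['D'],z['T']);P,rc=cloud(z['d'],C)
k=(P[:,2]>.068)&(P[:,2]<.13)&(np.linalg.norm(P[:,:2]-[.495,-.016],axis=1)<.02);Q=P[k]
print(k.sum(),'ztop',Q[:,2].max().round(4))
top=Q[Q[:,2]>Q[:,2].max()-.0025];print('top disk',top.mean(0).round(4),((top.max(0)+top.min(0))/2).round(4),len(top))
S=Q[Q[:,2]<Q[:,2].max()-.004]
def f(p): return np.hypot(S[:,0]-p[0]-p[2]*(S[:,2]-.09),S[:,1]-p[1]-p[3]*(S[:,2]-.09))-.0075
r=least_squares(f,[.495,-.017,0,0],loss='soft_l1',f_scale=.001);print('axis at z=.09',r.x.round(4),np.abs(r.fun).mean())
m=np.load('mw6_pen_socket.npy');
F=frame(np.array([0,0,-1.]),np.array([-.896,.444,0]));c=np.r_[r.x[:2],.09]
L=(P-c)@F
for n,kk in(('finger',(abs(L[:,0])<.03)&(abs(L[:,1])<.06)&(abs(L[:,1])>.02)&(P[:,2]>.05)&(P[:,2]<.14)),('body',(abs(L[:,0])<.06)&(abs(L[:,1])<.11)&(P[:,2]>.09)&(P[:,2]<.15)&(np.hypot(L[:,0],L[:,1])>.015))):
    print(n,kk.sum(),L[kk].min(0).round(3) if kk.any() else '',L[kk].max(0).round(3) if kk.any() else '')
delta(c+[0,0,.006],F)
```

```text
440 ztop 0.1228
top disk [ 0.4995 -0.0154  0.1213] [ 0.4996 -0.0153  0.1215] 114
axis at z=.09 [ 0.5001 -0.0157  0.0047 -0.0028] 0.00023215390490783738
finger 0  
body 0  
dpos mm [-16.2  11.  135.1] drot [ 0.001  0.001 -0.001]
```

```bash
python3 -m handwheel '[{"delta_pos":[-16,11,30],"delta_rot":[0,0,0],"fingers":60},{"delta_pos":[-16,11,60],"delta_rot":[0,0,0],"fingers":50},{"delta_pos":[-16,11,90],"delta_rot":[0,0,0],"fingers":45},{"delta_pos":[-16,11,115],"delta_rot":[0,0,0],"fingers":45},{"delta_pos":[-16,11,135],"delta_rot":[0,0,0],"fingers":45},{"delta_pos":[-16,11,135],"delta_rot":[0,0,0],"fingers":45},{"delta_pos":[-16,11,135],"delta_rot":[0,0,0],"fingers":30},{"delta_pos":[-16,11,135],"delta_rot":[0,0,0],"fingers":15},{"delta_pos":[-16,11,135],"delta_rot":[0,0,0],"fingers":8},{"delta_pos":[-16,11,135],"delta_rot":[0,0,0],"fingers":8}]' 25; python3 f.py
```

```text
clock: 16.45
tool_pos: [0.5004, -0.0152, 0.0965]
eef_rot: [0.714, 3.057, 0.001]
contact_force: [0.2, 0.2, 4.4]
finger_gap: 0.0144
finger_force: 25.0
tool F [-0.12  0.28 -4.44] M [-0.031  0.088  0.001] q7 [-0.431  0.6    0.475  2.06  -0.483  0.588  1.493] gap 0.014402514736875958
turned cw from start 0.035
```

```bash
python3 -m handwheel '[{"delta_pos":[0,0,-15],"delta_rot":[0,0,0],"fingers":8},{"delta_pos":[0,0,-40],"delta_rot":[0,0,0],"fingers":8},{"delta_pos":[0,0,-75],"delta_rot":[0,0,0],"fingers":8},{"delta_pos":[0,0,-110],"delta_rot":[0,0,0],"fingers":8},{"delta_pos":[0,0,-140],"delta_rot":[0,0,0],"fingers":8},{"delta_pos":[0,0,-140],"delta_rot":[0,0,0],"fingers":8}]'; python3 f.py; python3 look.py 7 pickup_pen
python3 - <<'E'
from goto import *
e=np.load('e2.npz');F=frame(-e['n'],np.array([-.896,.444,0]))
delta(e['spot']+(.084+.04)*e['n'],F)
E
```

```text
clock: 17.2
tool_pos: [0.501, -0.0154, 0.2384]
eef_rot: [0.714, 3.054, 0.003]
contact_force: [-0.2, 0.6, -0.5]
finger_gap: 0.0142
finger_force: 25.0
tool F [0.46 0.47 0.51] M [ 0.033  0.03  -0.042] q7 [-0.585  0.364  0.652  1.983 -0.286  0.879  1.331] gap 0.014174052540195476
turned cw from start 0.035
q [-0.585  0.364  0.652  1.983 -0.286  0.879  1.331] tcp [ 0.501  -0.0154  0.2384] [7.140e-01 3.054e+00 3.000e-03]
pickup_pen 0.68 [257. 252.] 2240 [ 0.4947 -0.0126  0.2362]
dpos mm [-120.3 -228.2   19.9] drot [-0.112 -0.138  0.009]
```

View pics/w7.png

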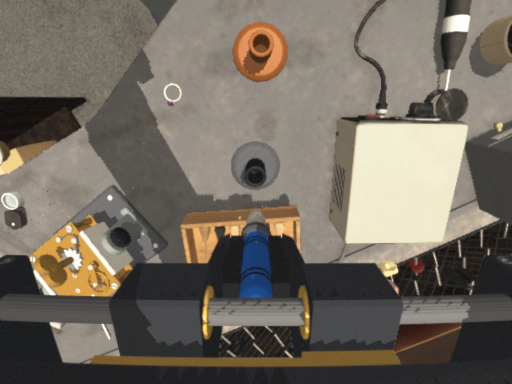

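The pen is in the hand, with its nose end near (255,212) and the socket now empty at (255,175). Next I measure the pen's axis in the tool frame.

```bash
cat > pen.py <<'E'
from goto import *
import sys
from scipy.optimize import least_squares
t=sys.argv[1];z=np.load(f'w{t}.npz');C=(z['K'],z['D'],z['T']);Tc=np.array(eyes.get_calibration('wrist')['tool_from_camera']);Ct=(C[0],C[1],Tc)
P,rc=cloud(z['d'],Ct);k=(abs(P[:,0])<.02)&(abs(P[:,1])<.012)&(P[:,2]>.027)&(P[:,2]<.12);Q=P[k]
print('n',k.sum(),'zmax',Q[:,2].max().round(4))
for lo in np.arange(.026,.09,.008):
    s=Q[(Q[:,2]>=lo)&(Q[:,2]<lo+.008)]
    if len(s)>3: print(lo.round(3),len(s),'x max',s[:,0].max().round(4),'y',s[:,1].min().round(4),s[:,1].max().round(4))
S=Q[(Q[:,2]>.043)&(Q[:,2]<.072)]   # nose r=7
f=lambda p:np.hypot(S[:,0]-p[0]-p[2]*(S[:,2]-.06),S[:,1]-p[1]-p[3]*(S[:,2]-.06))-.007
r=least_squares(f,[0,0,0,0],loss='soft_l1',f_scale=.001);print('nose axis @z60 (x,y,sx,sy)',r.x.round(4),np.abs(r.fun).mean())
print('proj tool axis z=30,60,84',proj([[0,0,.03],[0,0,.06],[0,0,.084]],Ct).round(1).tolist())
E
python3 pen.py 7
```

```text
n 571 zmax 0.0846
0.026 147 x max 0.0085 y -0.0075 0.0097
0.034 229 x max 0.0102 y -0.0095 0.0093
0.042 19 x max 0.0074 y -0.0047 0.0045
0.05 84 x max 0.0074 y -0.007 0.006
0.058 66 x max 0.0075 y -0.0072 0.0062
0.066 20 x max 0.0063 y -0.0046 0.0036
0.074 4 x max 0.0048 y -0.0016 0.0021
nose axis @z60 (x,y,sx,sy) [-0.0002 -0.0005 -0.0373  0.0131] 0.00023288021515365906
proj tool axis z=30,60,84 [[256.3, 243.4], [256.2, 222.9], [256.2, 210.3]]
```

```bash
python3 -m handwheel '[{"delta_pos":[-20,-38,-10],"delta_rot":[-0.02,-0.023,0.0],"fingers":8},{"delta_pos":[-45,-80,-15],"delta_rot":[-0.04,-0.046,0.0],"fingers":8},{"delta_pos":[-70,-125,-15],"delta_rot":[-0.06,-0.07,0.005],"fingers":8},{"delta_pos":[-92,-168,-12],"delta_rot":[-0.08,-0.095,0.005],"fingers":8},{"delta_pos":[-110,-205,-5],"delta_rot":[-0.1,-0.12,0.009],"fingers":8},{"delta_pos":[-120,-228,5],"delta_rot":[-0.112,-0.138,0.009],"fingers":8},{"delta_pos":[-120,-228,20],"delta_rot":[-0.112,-0.138,0.009],"fingers":8},{"delta_pos":[-120,-228,20],"delta_rot":[-0.112,-0.138,0.009],"fingers":8},{"delta_pos":[-120,-228,20],"delta_rot":[-0.112,-0.138,0.009],"fingers":8}]'; python3 f.py; python3 look.py 8 movement; python3 est.py 8; python3 pen.py 8|grep -v max
python3 - <<'E'
from goto import *
for t in '28':
    e=np.load(f'e{t}.npz');F=frame(-e['n'],np.array([-.896,.444,0]));delta(e['spot']+.084*e['n'],F)
E
```

```text
clock: 18.42
tool_pos: [0.5069, -0.2712, 0.2158]
eef_rot: [0.687, 2.899, 0.117]
contact_force: [0.3, 0.8, -0.8]
finger_gap: 0.0145
finger_force: 25.0
tool F [0.19 0.76 0.9 ] M [ 0.083  0.097 -0.031] q7 [ 0.018  0.462  0.589  1.916 -0.548  0.776  2.032] gap 0.014496416827007363
turned cw from start 0.034
q [ 0.018  0.462  0.589  1.916 -0.548  0.776  2.032] tcp [ 0.5069 -0.2712  0.2158] [0.687 2.899 0.117]
movement 0.86 [152. 262.] 10031 [ 0.4943 -0.2449  0.0906]
8 inl 7612 9989 n [-0.1715 -0.0385  0.9844] lean 0.177 c [ 0.497  -0.2484  0.0894] nred 92 spot [ 0.5278 -0.2684  0.094 ]
 bow box ((3.4481353759765625, 5.170698165893555), (23.46111488342285, 65.1513442993164), 67.99392700195312) foot [ 0.5004 -0.2432  0.0902] n> 589 hmax 0.0445 xdir [-0.977 -0.126 -0.175] dist spot 0.0374 mean foot [ 0.4846 -0.237   0.0877]
nose axis @z60 (x,y,sx,sy) [-0.     -0.0006 -0.034   0.0155] 0.0002256878215422123
proj tool axis z=30,60,84 [[256.5, 243.7], [256.4, 223.1], [256.3, 210.5]]
dpos mm [ 0.2 -1.5 40.2] drot [0.    0.001 0.002]
dpos mm [-0.  -1.6 40.2] drot [0.001 0.002 0.002]
```

View pics/w8.png

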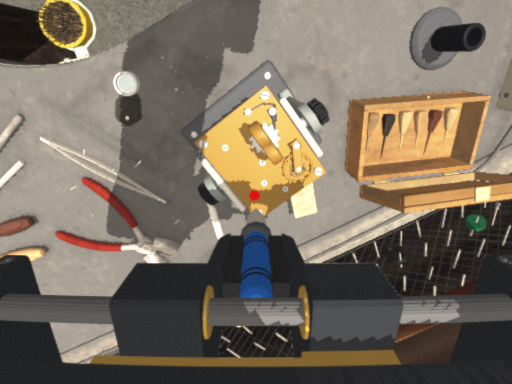

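The pen's nose is at (256,228), pointing at the red dot at (254,196). I'll descend along the plate normal to just above it.

```bash
python3 -m handwheel '[{"delta_pos":[0.8,-1.3,12],"delta_rot":[0,0,0],"fingers":8},{"delta_pos":[0.8,-1.3,24],"delta_rot":[0,0,0],"fingers":8},{"delta_pos":[0.8,-1.3,34],"delta_rot":[0,0,0],"fingers":8},{"delta_pos":[0.8,-1.3,37],"delta_rot":[0,0,0],"fingers":8},{"delta_pos":[0.8,-1.3,37],"delta_rot":[0,0,0],"fingers":8},{"delta_pos":[0.8,-1.3,37],"delta_rot":[0,0,0],"fingers":8}]'; python3 f.py; python3 look.py 9
python3 - <<'E'
from goto import *
e=np.load(f'e8.npz');F=frame(-e['n'],np.array([-.896,.444,0]));delta(e['spot']+.084*e['n'],F)
a=cv2.imread('pics/w9.png')[150:270,180:330];a=cv2.resize(a,None,fx=3,fy=3,interpolation=cv2.INTER_CUBIC)
out=[a]
sp=e['spot']
for n in('scene','top'):
    p,d=eyes.snapshot(n);u,v=proj(sp,cam(n))[0].astype(int);c=p[v-40:v+20,u-30:u+30];out.append(cv2.resize(c,(350,360),interpolation=cv2.INTER_CUBIC))
im=np.hstack([out[0],out[1]]);cv2.imwrite('pics/c9.png',im);print(im.shape)
E
```

```text
clock: 19.27
tool_pos: [0.5117, -0.2725, 0.1798]
eef_rot: [0.691, 2.897, 0.116]
contact_force: [-0.8, 0.2, -0.0]
finger_gap: 0.0142
finger_force: 25.0
tool F [ 0.84 -0.15 -0.09] M [0.131 0.139 0.003] q7 [ 0.054  0.521  0.546  1.929 -0.606  0.711  2.08 ] gap 0.014241339127035551
turned cw from start 0.036
q [ 0.054  0.521  0.546  1.929 -0.606  0.711  2.08 ] tcp [ 0.5117 -0.2725  0.1798] [0.691 2.897 0.116]
dpos mm [-0.6  1.2  3.4] drot [ 0.001  0.003 -0.   ]
(360, 800, 3)
```

View pics/c9.png

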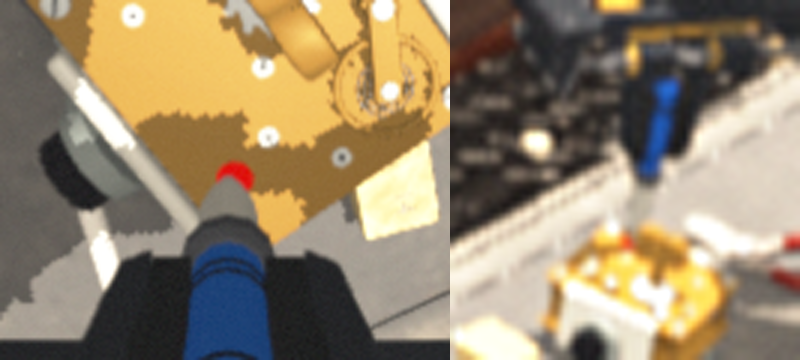

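The tip is just short of the dot and about 1 mm left of it: tip at crop (230,178), dot at (235,175). I'll correct +1.2 mm in y and press in gently.

```bash
python3 -m handwheel '[{"delta_pos":[0,1.2,0],"delta_rot":[0,0,0],"fingers":8},{"delta_pos":[0,1.2,2],"delta_rot":[0,0,0],"fingers":8},{"delta_pos":[0,1.2,4],"delta_rot":[0,0,0],"fingers":8},{"delta_pos":[0,1.2,4],"delta_rot":[0,0,0],"fingers":8},{"delta_pos":[0,1.2,4],"delta_rot":[0,0,0],"fingers":8}]'
cat > g.py <<'E'
from goto import *
e=np.load('e8.npz');F=frame(-e['n'],np.array([-.896,.444,0]));delta(e['spot']+.084*e['n'],F)
E
python3 f.py;python3 g.py
```

```text
clock: 20.05
tool_pos: [0.513, -0.2711, 0.1757]
eef_rot: [0.69, 2.897, 0.116]
contact_force: [0.1, 1.0, 1.8]
finger_gap: 0.0141
finger_force: 25.0
tool F [ 0.11  1.17 -1.72] M [-0.087  0.042 -0.053] q7 [ 0.055  0.527  0.541  1.93  -0.612  0.704  2.083] gap 0.01409463592390966
turned cw from start 0.036
dpos mm [-0.8 -0.2 -0.9] drot [0.001 0.003 0.   ]
```

```bash
cat > avg.py <<'E'
from h import *
L=[]
for i in range(14):
    eyes.get_calibration('top');eyes.snapshot('wrist');s=sensors.sense();L.append(R.from_rotvec(s['eef_rot']).inv().apply(s['contact_force']))
L=np.array(L);print('F mean',L.mean(0).round(2),'sem',(L.std(0)/len(L)**.5).round(2),s['clock'])
E
python3 avg.py; python3 g.py
python3 -m handwheel '[{"delta_pos":[0,0.2,1],"delta_rot":[0,0,0],"fingers":8},{"delta_pos":[0,0.2,2],"delta_rot":[0,0,0],"fingers":8},{"delta_pos":[0,0.2,2],"delta_rot":[0,0,0],"fingers":8},{"delta_pos":[0,0.2,2],"delta_rot":[0,0,0],"fingers":8}]'; python3 avg.py;python3 g.py
```

```text
F mean [-0.44  0.85 -1.04] sem [0.11 0.07 0.12] 20.75
dpos mm [-0.9 -0.1 -0.9] drot [ 0.001  0.002 -0.   ]
clock: 21.25
tool_pos: [0.5133, -0.2709, 0.1737]
eef_rot: [0.69, 2.897, 0.116]
contact_force: [0.2, 0.8, 2.2]
finger_gap: 0.0142
finger_force: 25.0
F mean [-0.34 -0.07 -1.68] sem [0.09 0.13 0.16] 21.95
dpos mm [-0.9 -0.3 -3. ] drot [ 0.001  0.002 -0.   ]
```

The force slope is 0.32 N/mm, so the tip is about 3 mm in at roughly 1.7 N. One last look before handing in.

```bash
python3 look.py 10 movement
python3 - <<'E'
from h import *
a=cv2.imread('pics/w10.png')[130:270,170:345];cv2.imwrite('pics/c10.png',cv2.resize(a,None,fx=4,fy=4,interpolation=cv2.INTER_CUBIC))
z=np.load('w10.npz');C=(z['K'],z['D'],z['T']);e=np.load('e8.npz');n=e['n'];ref=np.load('e2.npz')['xdir'];ref=ref-n*(n@ref);v=np.cross(n,ref)
P,_=cloud(z['d'],C);h=(P-e['c'])@n;b=P[(h>.03)&(h<.047)&(np.linalg.norm(P[:,:2]-[.479,-.238],axis=1)<.024)]
w,V=np.linalg.eigh(np.cov(np.c_[(b-b.mean(0))@ref,(b-b.mean(0))@v].T));x=V[:,1];print('key turned',len(b),(-np.arctan2(x[1],x[0]))%np.pi)
E
```

```text
q [ 0.056  0.53   0.538  1.931 -0.615  0.701  2.085] tcp [ 0.5133 -0.2709  0.1737] [0.69  2.897 0.116]
movement 0.7 [161. 267.] 14247 [ 0.492  -0.2431  0.0902]
key turned 909 2.5367895185336704
```

View pics/c10.png

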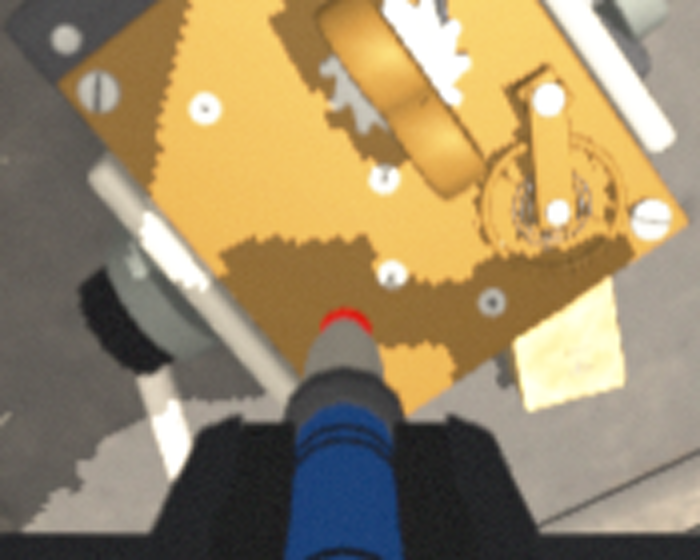

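The nose is centred on the red dot at crop (346,320), and the key is still at the wound position (2.54 rad turned). Handing in.

```bash
python3 -c "
from station import arm
print(arm.job_done())"
```

```text
the job is handed in; nothing more can be done
None
```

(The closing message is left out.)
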